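# Seat the watch winder's turntable on its drive pin

### The job

The silver turntable of the watch winder is standing proud, perched on its brass drive pin. Push it round with a fingertip until the notch in its rim lines up with the pin, then press it straight down until it is fully seated, flush with the black deck; do not lift it. Leave the glass hood open and the drawer, tweezers, case-back opener and watch stand where they are.

Things in the scene. Friction and masses are not known exactly. Their poses are not given: they have to be found in the camera images.
- winder: Black aluminium watch winder, fixed to the desk: 250 mm deep (x), 210 mm wide (y), 75 mm high to its flat deck. Origin on the underside, straight below the turntable's axis; the body reaches from 105 mm in front of it (-x, towards the user) to 145 mm behind. A round well 137 mm wide, 14 mm deep, around the axis holds the turntable. Two 9 mm high dials stand 112 mm behind the axis.
- pin (a point): Point on the tip of the brass drive pin, 62 mm behind (+x of the winder) the turntable's axis. The pin is fixed in the well: oblong, 14 mm along the radius (52 to 66 mm from the axis), 8 mm wide, 8 mm high, with a rounded top; its outer 4 mm show past the turntable's rim, and a white line on the deck points to it. Tip about 2 mm below the deck.
- notch (a point): Middle of the mouth of the notch in the turntable's rim, at its top face, 62 mm from the axis; the notch is 12 mm wide, 11 mm deep from the rim and goes right through; a red mark, 8 x 5 mm, stands at its inner end.
- hub (a point): Centre of the turntable, on top of its 22 mm wide hub cap, which stands 2 mm above the top face: on the axis, about 10 mm above the deck when proud and 2 mm when seated.
- cheek_a (a point): Top centre of one of two brown padded upright cheeks (made to hold a watch cushion) fixed on the turntable: 20 mm square seen from above (30 to 50 mm from the axis), 32 mm high above the top face, centred 40 mm from the axis, a quarter turn counter-clockwise (from above) from the notch. Pushing sideways on its flat face turns the turntable.
- cheek_b (a point): Top centre of the other cheek, alike, a quarter turn clockwise from the notch, opposite cheek_a. 60 mm are free between the two cheeks.
- turntable (a joint): Turn of the silver turntable (124 mm wide, 10 mm thick) about its upright axis, rad, growing counter-clockwise seen from above, without stops; 0 or a whole turn means the notch is over the pin. It takes about 1 N at a cheek (0.04 N m) and stays where it is left. To go down it must be within about 0.03 rad.
- seat (a joint): How far the turntable has gone down on its spindle, m: 0 perched about 8 mm proud of the deck, 0.008 fully seated with its top flush with the deck, negative when lifted. A stiff ring on the spindle holds it at any height: it goes down under about 5 to 7 N of pressing, anywhere on its top face, and only when the notch is over the pin.
- hood_edge (a point): Middle of the free front edge of the winder's glass hood (246 mm deep, 206 mm wide, 75 mm high), which stands open, hinged 145 mm behind the turntable's axis at deck height and tipped a little over upright, wholly behind its hinge.
- valet_drawer0_handle (a point): Brass knob of the shallow drawer, half open, of a walnut valet box 260 x 240 x 85 mm on the left.
- tray: White ceramic tray, 180 x 110 mm, 16 mm high, fixed on the right; origin under its centre.
- tweezers: Stainless tweezers, 120 mm long, loose in the tray; origin under its middle, x along it to the tips.
- opener: Blue plastic case-back opener, 90 mm long, 14 mm high, loose on the desk between the winder and the tray; x along it to the blade.
- stand: Clear acrylic watch stand with a watch on it, base 70 x 60 mm, about 110 mm high, loose on the desk left of the winder; origin under its base.

How it is judged (in metres and radians):
At the end, for the whole second after the job is handed in: The turntable is at rest, seated to within about 1 mm of its full 8 mm drop, its notch round the pin (within 5 mm); the hood is still open (edge within 30 mm), the drawer within 20 mm and the tweezers, opener and stand within 15 mm of where they were (value of joint seat above 0.0068 m and horizontal distance between notch and pin below 0.005 m and velocity of joint turntable between -0.05 and 0.05 rad/s and velocity of joint seat between -0.005 and 0.005 m/s and distance of hood_edge from where it was at the start of the episode below 0.03 m and distance of valet_drawer0_handle from where it was at the start of the episode below 0.02 m and distance of each of tweezers, opener, stand from where it was at the start of the episode below 0.015 m); the robot touches nothing.
It fails at once if the turntable is lifted more than 3 mm (value of joint seat below -0.003 m).
It fails at once if the tweezers, opener or watch stand is moved more than 15 mm (distance of any of tweezers, opener, stand from where it was at the start of the episode above 0.015 m).
It fails at once if the glass hood is moved more than 30 mm (distance of hood_edge from where it was at the start of the episode above 0.03 m).
It fails at once if the drawer is moved more than 20 mm (distance of valet_drawer0_handle from where it was at the start of the episode above 0.02 m).
It also fails if it takes over 51 s, if anything falls off the work surface, if the arm or the gripper's body presses on something with over 40 N, if the wrist force passes 120 N, or if a joint passes its speed limit or range.

### The arm

A 6-joint arm with a two-finger parallel gripper is mounted at the origin on the work surface. World frame = base frame: x ahead of the robot, y to its left, z up, the work surface at z = 0. Lengths are in mm, angles in rad, forces in N, time in s.
With the tool pointing down it reaches from about 400 to 925 mm from the base axis. Payload 3.4 kg.
Tool frame: the origin (TCP) lies on the centre line of the jaws, within the pads' length; the fingertips stand 25 mm ahead of it and the grasp point (between the pads) lies 6 mm ahead of it; z points along the fingers, y is the line along which they close (so a half turn about z gives the same grasp; the last joint's range is limited). The gripper opens to 85 mm and grips with 20 to 120 N. Pads are 22 mm wide; open, the fingers measure 114 mm over their backs; the gripper's body (76 mm by 85 mm) begins 54 mm behind the grasp point. The pads swing forward as they close: fully open they stand 13 mm farther back than shut.
Start: joints at [-1.27, 0.307, 1.506, -0, 1.328, -0.073], TCP at [210.477, -535.099, 256.305] pointing down, gripper open.
Joint ranges: [-3.12, 3.12], [-1.05, 2.28], [0.14, 2.33], [-1.42, 4.57], [0.1, 2.73], [-2.68, 2.68]. Speed limits (rad/s): [2.57, 2.57, 3.14, 3.14, 3.14, 3.14].

### API

Orientations are given as a unit quaternion [w, x, y, z].
In Python, from cell import env gives the robot as it stands. The module is installed in compiled form; this text tells all that it offers.
- The arm moves only by the tool jog_arm, never from a script. Its argument "series" is a list of rows, each a list of 4 numbers: the shift along the tool's x, y, z in m, then the turn about the tool's z in degrees. In form: [[dx, dy, dz, roll], ...]. A call has 1 to 20 rows; each row shifts and turns the commanded pose from where the row before left it, along the tool's axes as they then stand; what a row does not reach is not made up. A row lasts 1/10 s, in which the tool goes at most 50 mm and 8.59 degrees, less where a joint would pass 70% of its speed; a pose out of reach is approached as far as the arm can. A call is refused whole if a number of a shift passes 0.05 or a number of a turn 8.59, either way. A call with a gripper value outside its range is refused whole. "jaw" is the finger opening in m, from 0 to 0.0854, set as the call begins (left out, the last holds). The fingers move at their own pace and stop on an object; "force" is the grip in N (left out, the last holds). Time passes only in rows, so rows that do not move let the fingers close. It gives the time, the measured TCP pose, the force, the opening and the grip force at its end, in the units of the state.
- env.get_state(): the state, without advancing time (a new reading comes with each control period).
- env.grab_frame(name): name is "side" or "top" or "wrist"; returns a dict with "color" (420x560x3 uint8, red, green, blue), "vertical_fov" (degrees; the focal length in pixels is half the picture's height over the tangent of half this angle, whatever the lens; pixels are square), "cx", "cy" (the principal point, pixels), "camera_from_world" (4x4, takes a point from world to camera coordinates). Camera axes: x right, y down, z forward; pixel columns grow to the right and rows downward; lengths in mm; the calibration is good to about 2 mm. The wrist camera is an equidistant fisheye: a pixel r from the principal point sees the ray r / f radians off the axis. A picture is of the moment at which its call begins. There is no depth.
- env.sign_off(): hands the job in; it is judged then, once.
The state is a dict: "clock": time; "joint_positions": joint angles; "joint_vel": joint speeds; "joint_efforts": joint torques, N m; "tcp_pos": TCP position; "orientation": TCP orientation; "contact_force": force on the tool from outside, world axes, zero at the start; "wrist_torque": the same for the moment, N m; "width": opening from 0.0 (shut) to 1.0 (fully open); "finger_force": force on a finger pad.
Only numpy, scipy, OpenCV 4.12 (cv2) and the standard library are available. Lean on these libraries where they do the work, as an engineer would, in place of code of your own. Each camera call takes 0.05 s, during which the arm holds its last target. There are 200 camera calls.

## Working session

There is one attempt and no reset: what is moved stays moved. The work goes in short steps, Python scripts to look and compute and a tool call to move; the robot and the scene stay as the last step left them, time stands still between calls to the robot, and variables do not carry over. Pictures are saved under pics/ and viewed, at most 10 in all, crops included, and the job is handed in when it is done.

Besides the shell and the picture viewer there is one more tool, called after "Emit:" as name(argument=value, ...) on one line, values as JSON. jog_arm: Moves the arm, as the interface text tells. Its arguments: {"type":"object","properties":{"series":{"type":"array","items":{"type":"array","items":{"type":"number"}}},"jaw":{"type":"number"},"force":{"type":"number"}},"required":["series"]}

```bash
mkdir -p pics; cat > h.py <<'E'
import numpy as np, cv2
from cell import env
def grab(n,f):
    d=env.grab_frame(n); cv2.imwrite('pics/'+f,cv2.cvtColor(d['color'],cv2.COLOR_RGB2BGR)); 
    np.savez('pics/'+f+'.npz',**{k:np.array(v) for k,v in d.items()}); return d
def ray(d,u,v,z):
    M=np.array(d['camera_from_world']);f=210/np.tan(np.radians(float(d['vertical_fov']))/2)
    r=np.array([(u-float(d['cx']))/f,(v-float(d['cy']))/f,1]);R=M[:3,:3];c=-R.T@M[:3,3];w=R.T@r
    return c+w*(z-c[2])/w[2]
def proj(d,p):
    M=np.array(d['camera_from_world']);f=210/np.tan(np.radians(float(d['vertical_fov']))/2)
    q=M@np.append(p,1);return q[:2]/q[2]*f+[float(d['cx']),float(d['cy'])]
E
python3 - <<'E'
from h import *
a=grab('top','top0.png');b=grab('side','side0.png');s=env.get_state();print(s['clock'],s['tcp_pos'],s['orientation'],s['contact_force'],s['width'])
E
```

```text
0.1 [ 210.31613188 -534.52949893  255.48698384] [-9.10487669e-04  9.82485118e-01  1.86338812e-01 -1.01109899e-04] [0.38563556 0.52229288 0.43242054] 0.9952313693280913
```

View pics/top0.png

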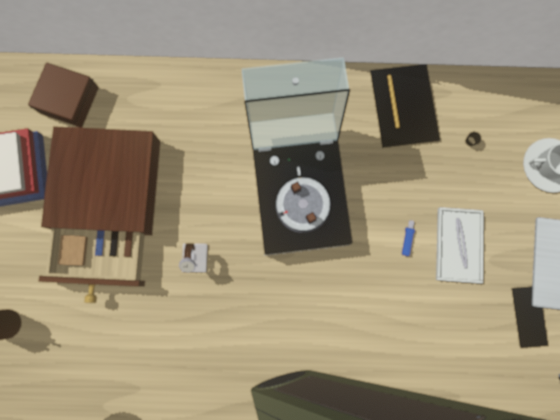

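View pics/side0.png

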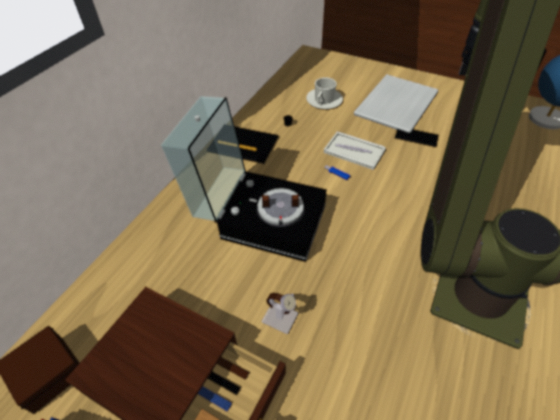

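```bash
python3 - <<'E'
from h import *
i=cv2.imread('pics/top0.png')[135:260,240:360]
cv2.imwrite('pics/crop0.png',cv2.resize(i,None,fx=4.8,fy=4.8,interpolation=cv2.INTER_CUBIC))
d=np.load('pics/top0.png.npz')
for n,u,v,z in [('ctr',303,204,83),('bl',264,252,75),('br',350,243,75),('tl',254,144,75),('tr',338,137,75)]: print(n,ray(d,u,v,z).round(1))
E
```

```text
ctr [550.3  11.2  83. ]
bl [435.3  99.9  75. ]
br [ 461.7 -101.4   75. ]
tl [695.5 132.4  75. ]
tr [718.7 -70.9  75. ]
```

View pics/crop0.png

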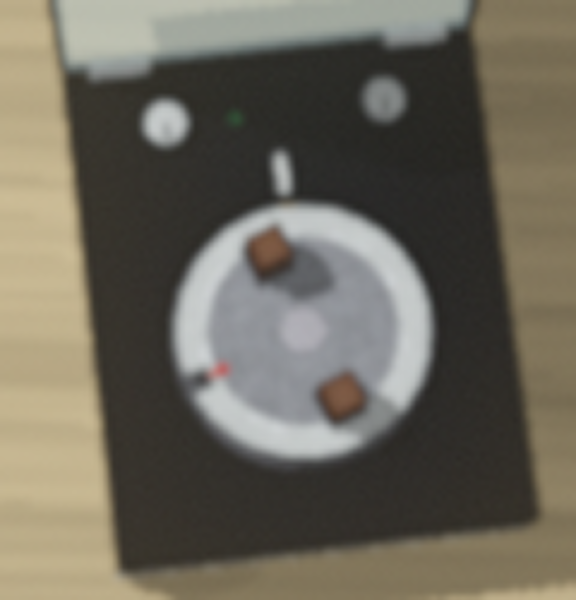

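The top view shows the hub at about (303,204), the notch and red mark at the left (282,214), the cheeks at (296,187) and (311,218), and the white pin line at (299,171). The side view shows the hood open behind the winder and the stand well to its left. The table needs about 109° clockwise, so I'll push on cheek_a, the front one, which is away from the hood.

Emit:
jog_arm(series=[[0.024,-0.0174,0,0],[0.024,-0.0174,0,0],[0.024,-0.0174,0,0],[0.024,-0.0174,0,0],[0.024,-0.0174,0,0],[0.024,-0.0174,0,0],[0.024,-0.0174,0,0],[0.024,-0.0174,0,0],[0.024,-0.0174,0,0],[0.024,-0.0174,0,0],[0.024,-0.0174,0,0],[0.024,-0.0174,0,0],[0.024,-0.0174,0,0],[0.024,-0.0174,0,0],[0.024,-0.0174,0,0],[0.024,-0.0174,0,0],[0.024,-0.0174,0,0],[0.024,-0.0174,0,0],[0.024,-0.0174,0,0],[0.024,-0.0174,0,0]], jaw=0)

```text
clock: 2.1
tcp_pos: [529.9, -34.4, 255.9]
orientation: [-0.0, 0.982, 0.186, -0.0]
contact_force: [0.2, 0.2, 0.8]
width: -0.0
finger_force: 0.0
```

Emit:
jog_arm(series=[[0,0,0,-8.5],[0,0,0,-8.5],[0,0,0,-8.5],[0,0,0,-8.5],[0,0,0,-8.5],[0,0,0,-8.5],[0,0,0,-8.5],[0,0,0,-8.5],[0,0,0,-8.5],[0,0,0,-8.5],[0,0,0,-8.5],[0,0,0,-3],[0,0,0,0],[0,0,0,0]])

```text
clock: 3.5
tcp_pos: [529.5, -35.5, 256.0]
orientation: [-0.0, 0.516, 0.857, -0.0]
contact_force: [-0.3, 0.9, 0.0]
width: -0.001
finger_force: 0.0
```

```bash
cat >> h.py <<'E'
def rayw(d,u,v,z):
    M=np.array(d['camera_from_world']);f=210/np.tan(np.radians(float(d['vertical_fov']))/2)
    q=np.array([u-float(d['cx']),v-float(d['cy'])]);r=np.hypot(*q);t=r/f
    w=np.append(q/r*np.sin(t),np.cos(t));R=M[:3,:3];c=-R.T@M[:3,3];w=R.T@w
    return c+w*(z-c[2])/w[2]
def projw(d,p):
    M=np.array(d['camera_from_world']);f=210/np.tan(np.radians(float(d['vertical_fov']))/2)
    q=(M@np.append(p,1))[:3];h=np.hypot(q[0],q[1]);t=np.arctan2(h,q[2]);return q[:2]/h*t*f+[float(d['cx']),float(d['cy'])]
def st():
    s=env.get_state();w,x,y,z=s['orientation']
    print('t',round(s['clock'],2),'tcp',np.round(s['tcp_pos'],1),'xang',round(np.degrees(np.arctan2(2*(x*y+w*z),1-2*(y*y+z*z))),1),'F',np.round(s['contact_force'],1),'w',round(s['width'],3),'j',np.round(s['joint_positions'],2))
E
python3 - <<'E'
from h import *
st();d=grab('wrist','w1.png')
i=cv2.imread('pics/w1.png');cv2.imwrite('pics/w1b.png',cv2.resize(i,(800,600),interpolation=cv2.INTER_CUBIC))
E
```

```text
t 3.5 tcp [529.5 -35.5 256. ] xang 117.9 F [-0.3  0.9  0. ] w -0.001 j [-0.15  0.25  1.6   0.    1.3  -0.63]
```

View pics/w1b.png

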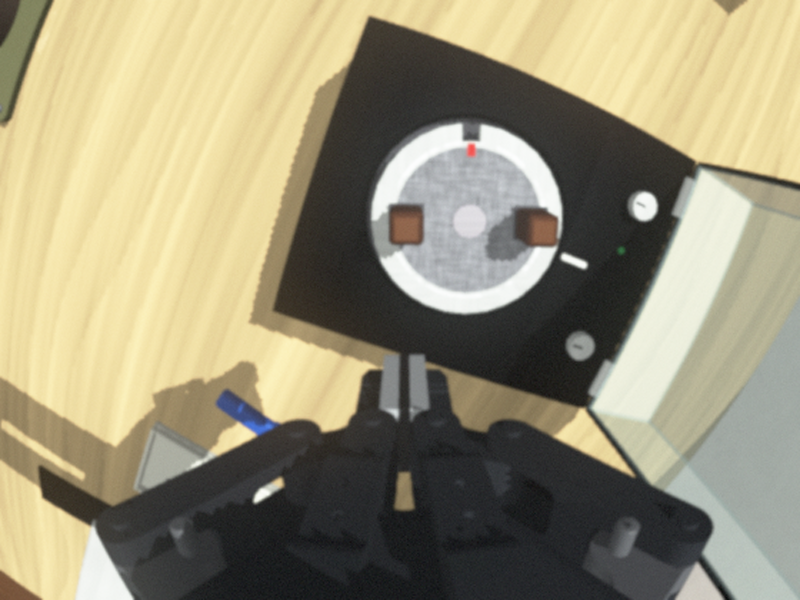

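The wrist view (800-wide scale) shows the hub at (469,221), the notch mouth at (471,131), cheek_a's top at (406,226), cheek_b at (543,231) and the pin line from (562,256) to (587,266).

```bash
python3 - <<'E'
from h import *
d=np.load('pics/w1.png.npz')
P={n:rayw(d,u*.7,v*.7,z) for n,u,v,z in [('hub',469,221,85),('notch',471,131,83),('ca',406,226,115),('cb',544,231,115),('l0',562,256,75),('l1',587,266,75),('rimL',370,217,83),('rimR',562,217,83),('rimT',467,122,83),('rimB',466,314,83)]}
h=P['hub']
for n,p in P.items(): print(n,p.round(1),np.degrees(np.arctan2(p[1]-h[1],p[0]-h[0])).round(1),np.hypot(*(p-h)[:2]).round(1))
E
```

```text
hub [551.3  11.2  85. ] 0.0 0.0
notch [525.   61.8  83. ] 117.5 57.1
ca [515.2  -6.1 115. ] -154.3 40.1
cb [587.4  30.1 115. ] 27.6 40.7
l0 [622.6  21.3  75. ] 8.1 72.0
l1 [643.3  24.5  75. ] 8.2 92.9
rimL [494.9 -16.4  83. ] -154.0 62.8
rimR [604.9  44.   83. ] 31.4 62.8
rimT [520.1  65.6  83. ] 119.9 62.7
rimB [581.6 -44.6  83. ] -61.5 63.5
```

Emit:
jog_arm(series=[[0,0,0.035,0],[0,0,0.035,0],[0,0,0.03,0],[0,0,0.025,0],[0,0,0.013,0],[0,0,0,0],[0.003,0,0,0],[0.003,0,0,0],[0.003,0,0,0],[0,0,0,0],[0,0,0,0]])

```text
clock: 4.65
tcp_pos: [525.8, -27.5, 118.9]
orientation: [0.001, 0.515, 0.857, 0.0]
contact_force: [-0.1, 0.1, -0.5]
width: -0.003
finger_force: 0.0
```

Emit:
jog_arm(series=[[0.00357,-0.00177,0,5],[0.00357,-0.00177,0,5],[0.00357,-0.00177,0,5],[0.00357,-0.00177,0,5],[0.00357,-0.00177,0,5],[0.00357,-0.00177,0,5],[0.00357,-0.00177,0,5],[0.00357,-0.00177,0,5],[0,0,0,0],[0,0,0,0]])

```text
clock: 5.65
tcp_pos: [507.0, -2.6, 118.5]
orientation: [0.0, 0.777, 0.63, 0.0]
contact_force: [0.7, 0.6, -1.0]
width: 0.003
finger_force: 0.0
```

```bash
python3 - <<'E'
from h import *
st();d=grab('wrist','w2.png')
i=cv2.imread('pics/w2.png');cv2.imwrite('pics/w2b.png',cv2.resize(i,(800,600),interpolation=cv2.INTER_CUBIC))
E
```

```text
t 5.65 tcp [507.   -2.6 118.5] xang 78.1 F [ 0.7  0.6 -1. ] w 0.003 j [-0.09  0.36  1.83 -0.    0.95  0.12]
```

View pics/w2b.png

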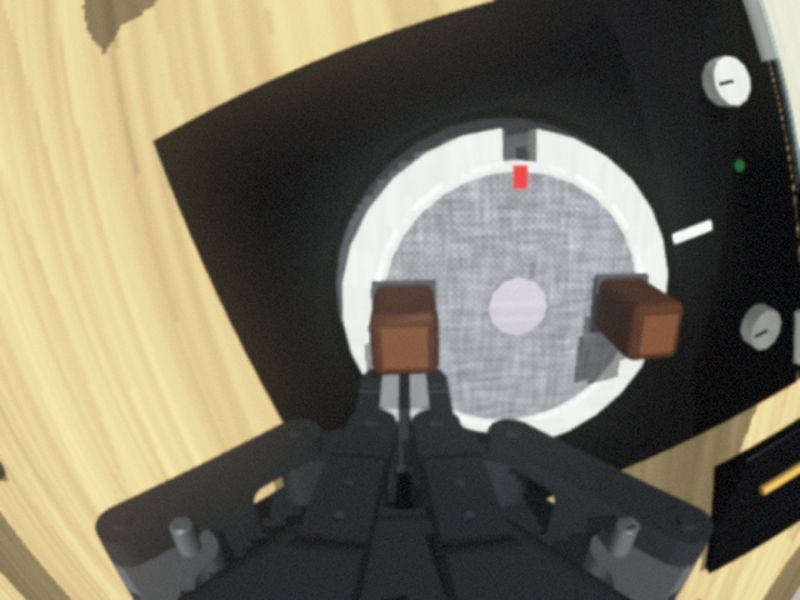

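The finger is flush behind cheek_a, and the table has followed: the red mark is at (520,177), the hub at (517,306) and the pin line at (674,239)–(712,225). I'll continue by 60°.

Emit:
jog_arm(series=[[0.00357,-0.00177,0,5],[0.00357,-0.00177,0,5],[0.00357,-0.00177,0,5],[0.00357,-0.00177,0,5],[0.00357,-0.00177,0,5],[0.00357,-0.00177,0,5],[0.00357,-0.00177,0,5],[0.00357,-0.00177,0,5],[0.00357,-0.00177,0,5],[0.00357,-0.00177,0,5],[0.00357,-0.00177,0,5],[0.00357,-0.00177,0,5],[0,0,0,0],[0,0,0,0]])

```text
clock: 7.1
tcp_pos: [517.4, 41.8, 118.3]
orientation: [0.0, 0.987, 0.158, 0.0]
contact_force: [-0.5, 0.9, -0.0]
width: -0.001
finger_force: 0.0
```

```bash
python3 - <<'E'
from h import *
d=np.load('pics/w2.png.npz')
P={n:rayw(d,u*.7,v*.7,z) for n,u,v,z in [('hub',517,306,85),('notch',519,131,83),('red',520,177,83),('l0',674,239,75),('l1',712,225,75)]}
h=P['hub']
for n,p in P.items(): print(n,p.round(1),np.degrees(np.arctan2(p[1]-h[1],p[0]-h[0])).round(1),np.hypot(*(p-h)[:2]).round(1))
st();d=grab('wrist','w3.png')
i=cv2.imread('pics/w3.png');cv2.imwrite('pics/w3b.png',cv2.resize(i,(800,600),interpolation=cv2.INTER_CUBIC))
E
```

```text
hub [551.2  11.1  85. ] 0.0 0.0
notch [561.9  71.1  83. ] 79.9 60.9
red [559.5  55.7  83. ] 79.5 45.3
l0 [623.   20.8  75. ] 7.7 72.4
l1 [643.3  23.5  75. ] 7.7 92.9
t 7.1 tcp [517.4  41.8 118.3] xang 18.1 F [-0.5  0.9 -0. ] w -0.001 j [-0.    0.38  1.8  -0.    0.96  1.25]
```

View pics/w3b.png

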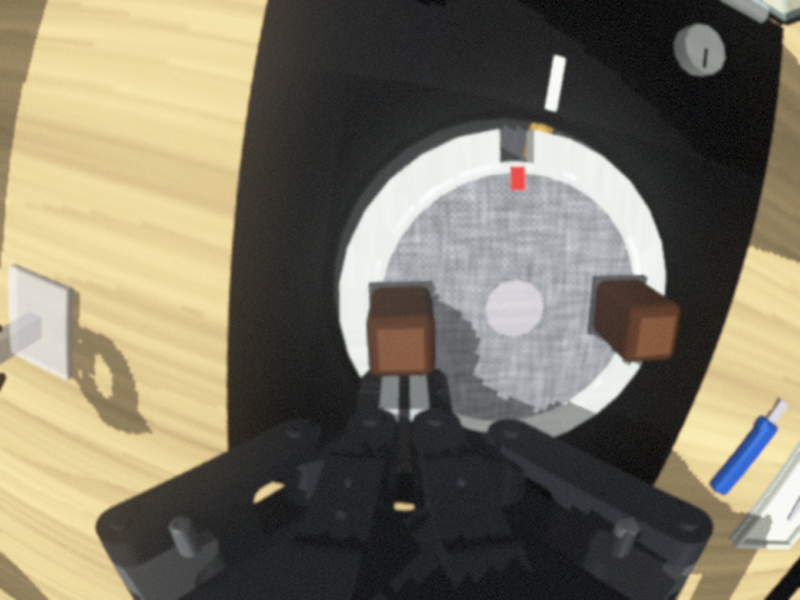

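Nearly there: the notch mouth is at (516,129), the red mark at (517,179), the hub at (514,308), the pin at (541,128) and the line from (552,110) to (560,57).

```bash
python3 - <<'E'
from h import *
d=np.load('pics/w3.png.npz')
P={n:rayw(d,u*.7,v*.7,z) for n,u,v,z in [('hub',514,308,85),('notch',516,129,83),('red',517.5,179,83),('l0',552,110,75),('l1',560,57,75),('pin',541,128,73)]}
h=P['hub']
for n,p in P.items(): print(n,p.round(1),np.degrees(np.arctan2(p[1]-h[1],p[0]-h[0])).round(1),np.hypot(*(p-h)[:2]).round(1))
E
```

```text
hub [550.7  11.   85. ] 0.0 0.0
notch [609.2  32.2  83. ] 19.9 62.2
red [593.4  26.   83. ] 19.3 45.3
l0 [621.7  20.3  75. ] 7.5 71.6
l1 [641.6  23.7  75. ] 7.9 91.7
pin [614.2  21.5  73. ] 9.3 64.4
```

Emit:
jog_arm(series=[[0.0026,-0.0013,0,3.67],[0.0026,-0.0013,0,3.67],[0.0026,-0.0013,0,3.67],[0,0,0,0],[0,0,0,0]])

```text
clock: 7.65
tcp_pos: [523.9, 47.4, 118.3]
orientation: [0.0, 0.998, 0.062, 0.0]
contact_force: [0.2, 0.4, 0.2]
width: -0.001
finger_force: 0.0
```

```bash
python3 - <<'E'
from h import *
st();d=grab('wrist','w4.png')
i=cv2.imread('pics/w4.png')[30:235,230:500];cv2.imwrite('pics/w4b.png',cv2.resize(i,None,fx=2.9,fy=2.9,interpolation=cv2.INTER_CUBIC))
E
```

```text
t 7.65 tcp [523.9  47.4 118.3] xang 7.1 F [0.2 0.4 0.2] w -0.001 j [ 0.01  0.39  1.79 -0.    0.97  1.46]
```

View pics/w4b.png

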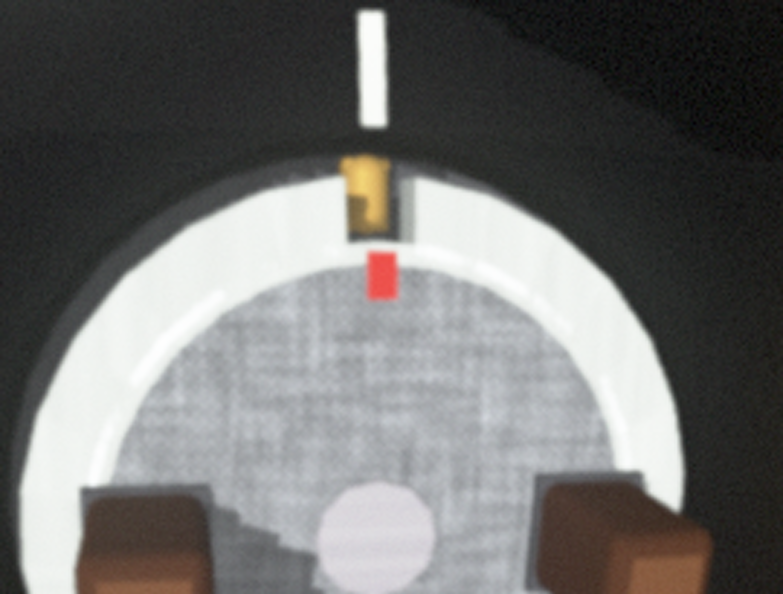

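The notch (edges at 345 and 413 at y≈178), red mark (382,276), hub (376,538), line x≈371 (y 11–127) and pin (341–388 at y≈160) are nearly aligned.

```bash
python3 - <<'E'
from h import *
d=np.load('pics/w4.png.npz')
P={n:rayw(d,230+u/2.9,30+v/2.9,z) for n,u,v,z in [('hub',376,538,85),('notch',379,178,83),('red',382,276,83),('l0',372.5,127,75),('l1',371,11,75),('pin',365,160,72)]}
h=P['hub']
for n,p in P.items(): print(n,p.round(1),np.degrees(np.arctan2(p[1]-h[1],p[0]-h[0])).round(1),np.hypot(*(p-h)[:2]).round(1))
E
```

```text
hub [550.8  11.   85. ] 0.0 0.0
notch [611.7  20.6  83. ] 9.0 61.7
red [595.6  17.6  83. ] 8.5 45.3
l0 [621.   21.1  75. ] 8.2 70.9
l1 [641.7  24.   75. ] 8.1 91.8
pin [615.3  21.   72. ] 8.8 65.2
```

Emit:
jog_arm(series=[[0.0004,-0.0001,0,0.5],[0,0,0,0],[0,0,0,0],[-0.004,0,0,0],[-0.004,0,0,0],[0,0.01,0,0],[0,0.01,0,0],[0,0.01,0,0],[0,0.01,0,0],[0,0,0.004,0],[0,0,0.003,0],[0,0,0.001,0],[0,0,0.001,0],[0,0,0.001,0],[0,0,0.001,0],[0,0,0,0]])

```text
clock: 9.3
tcp_pos: [520.7, 7.4, 107.5]
orientation: [-0.0, 0.998, 0.057, 0.0]
contact_force: [-0.6, 0.4, 1.3]
width: -0.002
finger_force: 1.2
```

```bash
python3 - <<'E'
from h import *
st();d=grab('wrist','w5.png')
i=cv2.imread('pics/w5.png');cv2.imwrite('pics/w5b.png',cv2.resize(i,(800,600),interpolation=cv2.INTER_CUBIC))
E
```

```text
t 9.3 tcp [520.7   7.4 107.5] xang 6.5 F [-0.6  0.4  1.3] w -0.002 j [-0.07  0.39  1.81  0.    0.93  1.39]
```

View pics/w5b.png

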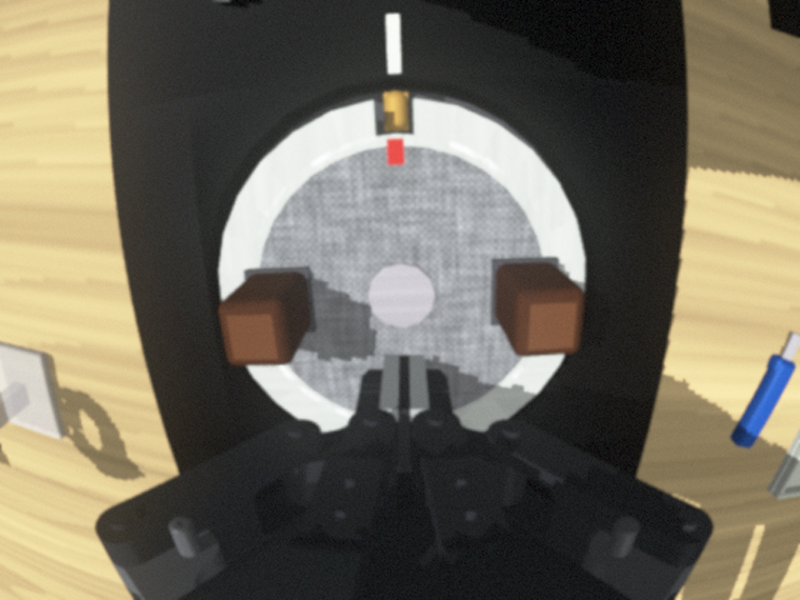

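The pin (396,112) now sits centred in the notch, and the fingertip is just touching the top face. Next I press straight down.

Emit:
jog_arm(series=[[0,0,0.001,0],[0,0,0.001,0],[0,0,0.001,0],[0,0,0.001,0],[0,0,0.001,0],[0,0,0,0]])

```text
clock: 9.95
tcp_pos: [520.7, 7.4, 102.6]
orientation: [-0.0, 0.998, 0.056, 0.0]
contact_force: [-0.8, 0.9, 4.0]
width: 0.0
finger_force: 2.0
```

Emit:
jog_arm(series=[[0,0,0.001,0],[0,0,0.001,0],[0,0,0.001,0],[0,0,0.0005,0],[0,0,0,0]])

```text
clock: 10.45
tcp_pos: [520.7, 7.3, 100.0]
orientation: [-0.0, 0.998, 0.056, 0.0]
contact_force: [-3.4, 1.9, 12.4]
width: 0.0
finger_force: 6.0
```

Emit:
jog_arm(series=[[0,0,0.0005,0],[0,0,0.0005,0],[0,0,0,0],[0,0,0,0]])

```text
clock: 10.85
tcp_pos: [520.7, 7.2, 99.9]
orientation: [0.0, 0.998, 0.056, 0.001]
contact_force: [-5.9, 0.1, 18.5]
width: 0.001
finger_force: 9.6
```

The descent has bottomed out (18 N, no further travel). I'll retreat straight up and check.

Emit:
jog_arm(series=[[0,0,-0.003,0],[0,0,-0.005,0],[0,0,-0.01,0],[0,0,-0.03,0],[0,0,-0.03,0],[0,0,-0.03,0],[0,0,-0.03,0],[0,0,0,0],[0,0,0,0],[0,0,0,0],[0,0,0,0]])

```text
clock: 11.95
tcp_pos: [519.7, 7.1, 234.5]
orientation: [-0.0, 0.998, 0.056, -0.001]
contact_force: [-0.6, -0.3, -0.4]
width: 0.002
finger_force: 0.0
```

```bash
python3 - <<'E'
from h import *
st();grab('wrist','w6.png');grab('side','s6.png')
a=cv2.resize(cv2.imread('pics/w6.png')[30:270,190:450],(400,369),interpolation=cv2.INTER_CUBIC);b=cv2.resize(cv2.imread('pics/s6.png')[165:257,220:320],(400,368),interpolation=cv2.INTER_CUBIC)
cv2.imwrite('pics/m6.png',np.hstack([a[:368],b]))
E
```

```text
t 11.95 tcp [519.7   7.1 234.5] xang 6.5 F [-0.6 -0.3 -0.4] w 0.002 j [-0.07  0.25  1.65 -0.    1.24  1.39]
```

View pics/m6.png

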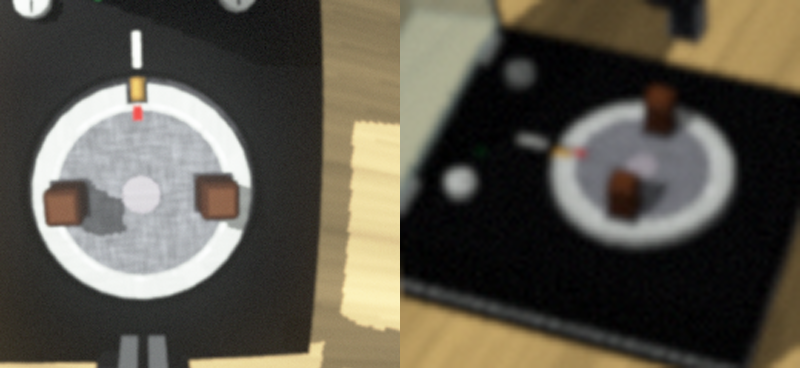

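The turntable looks flush with the deck, with the pin (137,90) inside the notch and the arm clear. I'm handing in.

```bash
python3 -c "
from cell import env
print(env.sign_off())"
```

```text
the job is handed in; nothing more can be done
None
```

I turned the turntable about 109° clockwise until the notch was over the pin, pressed it down about 8 mm until it stopped, backed the arm clear and handed the job in at about 12 s; no verdict was returned.

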